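# Spring ring onto the craft turntable hub

### The job

Fit the loose spring retaining ring with the red tabs onto the turntable that has no ring yet (the one with the bare wooden platter): pinch the tabs together to spread the ring, bring it spread down over the metal hub, and let it close into the hub's groove, lying flat around it. Leave the snowman figurine standing where it is.

Things in the scene. Friction and masses are not known exactly. Their poses are not given: they have to be found in the camera images.
- snap_ring: Loose steel spring ring, 60 g, flat on the table: two hinged bows 8 mm high, inner radius 32, outer 37. Origin: ring centre, underside; z up, +x to the hinge pin (50 mm off). Near x = -50 the crossed ends (arms up to 12 mm high) carry upright red tabs at y = +28 and -28, 16 long, 5 thick, tops at z = 52, 65 mm over both. Pinch along y from above, pads centred at (-53, 0, 36) mm, 20-25 N.
- ring_left (a joint): Spread of the ring (rad per half; halves are coupled): 0 relaxed, 0.23 at the stop, where the tabs measure 14 mm over both, are parallel and stand 54 mm from the ring centre. Tab force 2 N rising to 5 N. At the stop it clears a 34.5 mm radius hub by about 6 mm all round, ring centre 1.5 mm past the hub axis towards ring +x. Let go, it springs shut and centres in the groove.
- turntable: Fixed, non-turning; bare light-wood platter, diameter 160 mm, top at 35 mm. Origin on its axis at table level, z up. Metal hub: dark groove, radius 30.5, from 35 to 53 mm high; bright collar, radius 34.5, from 53 to 59; cone to radius 25 at 67 mm. Ring fits at any yaw, underside on the platter. A like turntable with a green platter already has its ring: not that one.
- snowman: Bystander: loose white ceramic snowman, yellow hat, 99 mm high, 64 mm wide, 0.18 kg, standing beyond the turntables. Origin: centre of its underside.

How it is judged:
On the way:
1. the ring is held spread over the hub of the bare turntable, before it goes down to the groove (value of joint ring_left above 0.12 rad and horizontal distance between snap_ring and turntable below 0.02 m and z of snap_ring in the frame of turntable above 0.048 m), for 0.1 s.
At the end, for the whole second after the job is handed in: The ring is released, closed (joint under 0.05 rad), around the bare turntable's hub (centre within 8 mm of its axis), in the groove (underside 30 to 45 mm above the table), flat within 10 degrees and at rest (value of joint ring_left below 0.05 rad and horizontal distance between snap_ring and turntable below 0.008 m and z of snap_ring in the frame of turntable between 0.03 and 0.045 m and angle between snap_ring's own z axis and vertical below 0.17 rad and linear speed of snap_ring below 0.02 m/s); the robot touches nothing.
It fails at once if the snowman is pushed more than 30 mm away or tipped more than 30 degrees (distance of snowman from where it was at the start of the episode above 0.03 m or angle between snowman's own z axis and vertical above 0.52 rad).
It also fails if it takes over 45 s, if anything falls off the work surface, if the arm or the gripper's body presses on something with over 40 N, if the wrist force passes 120 N, or if a joint passes its speed limit or range.

### The arm

A 6-joint arm with a two-finger parallel gripper is mounted at the origin on the work surface. World frame = base frame: x ahead of the robot, y to its left, z up, the work surface at z = 0. Lengths are in m, angles in rad, forces in N, time in s.
With the tool pointing down it reaches from about 0.325 to 0.9 m from the base axis. Payload 6.1 kg.
Tool frame: the origin (TCP) lies midway between the tips of the shut fingers; the grasp point (between the pads) lies 19 mm behind it; z points along the fingers, y is the line along which they close (so a half turn about z gives the same grasp; the last joint's range is limited). The gripper opens to 87 mm and grips with 3 to 60 N. Pads are 19 mm wide; open, the fingers measure 117 mm over their backs; the gripper's body (75 mm by 190 mm) begins 51 mm behind the grasp point.
Start: joints at [-1.413, 0.22, 1.526, -0, 1.395, -0.126], TCP at [0.175, -0.6, 0.223] pointing down, gripper open.
Joint ranges: [-2.98, 2.98], [-0.91, 2.08], [0.09, 2.57], [-1.24, 4.39], [0.2, 2.65], [-2.68, 2.68]. Speed limits (rad/s): [2.57, 2.57, 3.01, 3.14, 3.14, 3.14].

### API

Orientations are given as a unit quaternion [x, y, z, w].
In Python, from workcell import manip gives the robot as it stands.
- The arm moves only by the tool pendant, called after "Emit:" by a JSON object that holds its "name" and its "arguments". Schema: {"type":"object","properties":{"segments":{"type":"array","items":{"type":"object","properties":{"trans":{"type":"array","items":{"type":"number"},"minItems":3,"maxItems":3},"rot":{"type":"array","items":{"type":"number"},"minItems":3,"maxItems":3}},"additionalProperties":false},"minItems":1,"maxItems":10},"aperture":{"type":"number"},"only":{"type":"string"},"quiet":{"type":"boolean"},"lines":{"type":"string"}},"required":["segments"],"additionalProperties":false}. segments is a list of rows, 1 to 10 of them, each an object with the fields trans (a list: dx, dy, dz in shares of the most that a row can go, 1 being 62.5 mm), rot (a list: a rotation vector rx, ry, rz in units of 0.2 rad); a field left out counts as zero; each row shifts and turns the commanded pose from where the row before left it, along the tool's axes as they then stand; what a row does not reach is not made up. A row lasts 1/8 s, in which the tool goes at most 0.0625 m and 0.188 rad, less where a joint would pass 70% of its speed; a pose out of reach is approached as far as the arm can. aperture is the opening from 0.0 (shut) to 1.0 (fully open), set as the call begins (left out keeps the last). The fingers move at their own pace and stop on an object; the grip force is fixed at half the most. Time passes only in rows, so rows that do not move let the fingers close. The tool returns the time, the measured TCP pose, the force, the opening and the grip force at its end. only (a regular expression) keeps the lines of the reply that match it, lines (a string "A,B") keeps lines A to B, and quiet returns only ok. Input that does not fit is refused with a message, and nothing moves.
- manip.state(): the state, without advancing time (a new reading comes with each control period).
- manip.camera(name): name is "side" or "top"; returns the picture (480x640x3 uint8, red, green, blue); there is no depth.
- manip.camera_model(name): a dict with "fx", "fy", "cx", "cy" (pixels), "R" (3x3) and "t" (3): a world point X has camera coordinates R X + t. Camera axes: x right, y down, z forward; pixel columns grow to the right and rows downward; lengths in m; the calibration is good to about 2 mm. A picture is of the moment at which its call begins. camera_model takes no time and is no camera call.
- manip.job_done(): hands the job in; it is judged then, once.
The state is a dict: "t": time; "joints": joint angles; "qd": joint speeds; "tau": joint torques, N m; "tcp_pos": TCP position; "ee_rot": TCP orientation; "contact_force": force on the tool from outside, world axes, zero at the start; "torque": the same for the moment, N m; "width": opening from 0.0 (shut) to 1.0 (fully open); "finger_force": force on a finger pad.
Only numpy, scipy, OpenCV 4.12 (cv2) and the standard library are available. Lean on these libraries where they do the work, as an engineer would, in place of code of your own. Each camera call takes 0.05 s, during which the arm holds its last target. There are 200 camera calls.

## Working session

There is one attempt and no reset: what is moved stays moved. The work goes in short steps, Python scripts to look and compute and a tool call to move; the robot and the scene stay as the last step left them, time stands still between calls to the robot, and variables do not carry over. Pictures are saved under pics/ and viewed, at most 10 in all, crops included, and the job is handed in when it is done.

```bash
mkdir -p pics; ls; python3 - <<'E'
from workcell import manip
import cv2
for n in("top","side"):
    cv2.imwrite(f"pics/{n}0.png",manip.camera(n)[:,:,::-1]); m=manip.camera_model(n); print(n,m)
s=manip.state();print(s["t"],s["tcp_pos"],s["ee_rot"],s["width"])
E
```

```text
pics
workcell.py
top {'fx': 434.5810020114695, 'fy': 434.5810020114695, 'cx': 319.7562827963726, 'cy': 247.84237850945465, 'R': array([[ 0.00197628, -0.99998754,  0.00458345],
       [-0.99019014, -0.00259724, -0.13970236],
       [ 0.13971252, -0.0042624 , -0.99018293]]), 't': array([-0.00125921,  0.6738875 ,  0.71096176])}
side {'fx': 621.2581900874463, 'fy': 621.2581900874463, 'cx': 323.7502038936161, 'cy': 230.3288604643373, 'R': array([[ 0.70514933, -0.70893944, -0.01301151],
       [-0.53515848, -0.52007999, -0.66567424],
       [ 0.4651557 ,  0.47636297, -0.74612901]]), 't': array([-0.47890922,  0.38654927,  0.74712465])}
0.1 [ 0.17488387 -0.59943708  0.22152527] [ 9.89952313e-01  1.41398734e-01 -1.82810318e-05 -9.03085935e-04] 0.9993751454918668
```

View pics/top0.png

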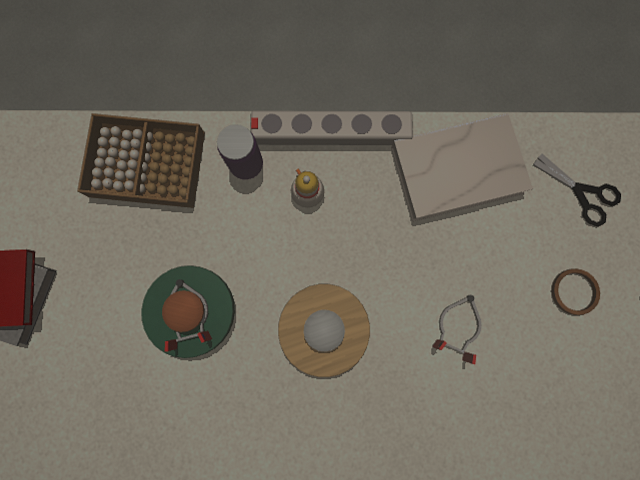

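View pics/side0.png

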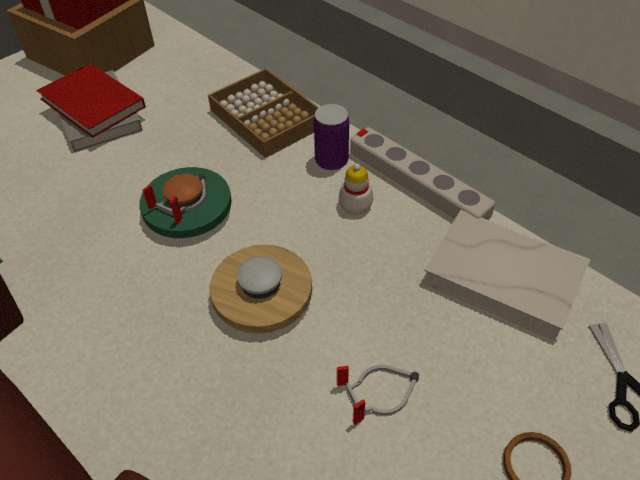

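The top view shows the bare turntable's hub at about (324,331). The ring's pin is at (470,298), with red tabs near (439,345) and (470,358). In the side view the hub is at (260,275), the pin at (414,377), and the tabs at (343,376) and (359,412). I'll enlarge these areas.

```bash
python3 - <<'E'
import cv2,numpy as np
t=cv2.imread("pics/top0.png");s=cv2.imread("pics/side0.png")
R=lambda a:cv2.resize(a,(400,300),interpolation=cv2.INTER_CUBIC)
g=np.vstack([np.hstack([R(t[285:375,400:520]),R(s[350:440,310:430])]),np.hstack([R(t[280:385,254:394]),R(s[235:340,190:330])])])
cv2.imwrite("pics/crop0.png",g)
for n,im in(("top",t),("side",s)):
    h=cv2.cvtColor(im,cv2.COLOR_BGR2HSV);m=cv2.inRange(h,(0,170,90),(8,255,255))|cv2.inRange(h,(172,170,90),(180,255,255))
    k,_,st,c=cv2.connectedComponentsWithStats(m)
    for i in range(1,k):
        if st[i,4]>15: print(n,st[i],c[i].round(1))
E
```

```text
top [252 119   6   9  49] [254.6 122.9]
top [ 14 251  12  70 195] [ 20.6 287. ]
top [  5 289  12  16  55] [ 11.4 296.8]
top [  8 316  14   9  41] [ 14.6 321.5]
top [  0 318   8   8  28] [  3.8 322.2]
top [199 333   5   9  25] [200.6 337.3]
top [165 341   3  10  29] [166.  345.7]
side [  37   64  105   64 3445] [89.2 95. ]
side [357 129  11   7  43] [361.8 132. ]
side [143 185   9   6  21] [146.8 187.5]
side [362 185   7   8  17] [365.6 188.4]
side [170 196   7   8  31] [172.9 199.1]
side [337 366  11   5  35] [342.2 367.8]
side [354 400  11   9  44] [358.9 403.6]
```

View pics/crop0.png

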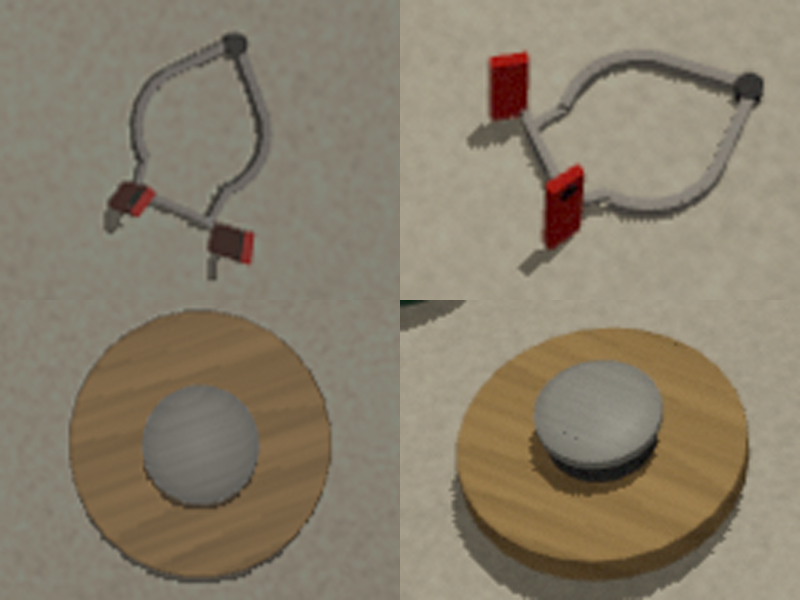

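The crops show these positions in crop pixels:

| Feature | Top view | Side view |
|---|---|---|
| Tab A, top face | (145,201) | (109,58) |
| Tab B, top face | (248,247) | (166,178) |
| Pin | (235,43) | (348,79) |
| Platter rim, x extent | 69–331 | 57–348 |
| Platter rim, y extent | 309–577 | 327–560 |

I'll triangulate from these.

```bash
cat > h.py <<'E'
import numpy as np
from workcell import manip
from scipy.optimize import least_squares
from scipy.spatial.transform import Rotation as Ro
M={n:manip.camera_model(n) for n in("top","side")}
def proj(n,X):
    m=M[n];c=np.atleast_2d(X)@m["R"].T+m["t"]
    return np.c_[m["fx"]*c[:,0]/c[:,2]+m["cx"],m["fy"]*c[:,1]/c[:,2]+m["cy"]]
def tri(a,b):
    r=least_squares(lambda X:np.r_[(proj("top",X)[0]-a),(proj("side",X)[0]-b)],[.5,-.1,.03]);return r.x,np.abs(r.fun).max()
def ray(n,p,z):
    m=M[n];C=-m["R"].T@m["t"];d=m["R"].T@np.array([(p[0]-m["cx"])/m["fx"],(p[1]-m["cy"])/m["fy"],1]);return C+d*(z-C[2])/d[2]
E
python3 - <<'E'
from h import *
k=10/3
T=lambda x,y:np.array([400+x/k,285+y/k]);S=lambda x,y:np.array([310+x/k,350+y/k])
P={}
for n,a,b in(("A",(145,201),(109,58)),("B",(248,247),(166,178)),("pin",(235,43),(348,79))):
    P[n],e=tri(T(*a),S(*b));print(n,P[n].round(4),e.round(2))
A,B,H=P["A"],P["B"],P["pin"]
print("tab dist",np.linalg.norm(A-B),"mid",(A+B)/2)
m=(A+B)/2;d=(H-m)[:2];print("pin-mid",np.linalg.norm(d),"yaw",np.arctan2(d[1],d[0]),"yaw by tabs",np.arctan2(-(A-B)[0],(A-B)[1]),"centre",(H+m)/2)
q=400/140
ext=lambda p:np.r_[p.min(0),p.max(0)]
def circ(X,r):
    a=np.linspace(0,6.283,361);return np.c_[X[0]+r*np.cos(a),X[1]+r*np.sin(a),0*a+X[2]]
def fit(r,t,s):
    t=np.array(t)/q+[254,280]*2;s=np.array(s)/q+[190,235]*2
    f=lambda X:np.r_[ext(proj("top",circ(X,r)))-t,ext(proj("side",circ(X,r)))-s]
    o=least_squares(f,[.5,0,.035]);print(o.x.round(4),o.fun.round(1))
fit(.08,(69,309,331,577),(57,327,348,560))
fit(.0345,(143,385,258,505),(134,360,262,467))
s=manip.state();print(Ro.from_quat(s["ee_rot"]).as_matrix().round(3))
E
```

```text
A [ 0.5082 -0.2075  0.0545] 0.07
B [ 0.486  -0.2591  0.0533] 0.19
pin [ 0.5889 -0.2712  0.0134] 0.18
tab dist 0.056172887292363916 mid [ 0.49712234 -0.23326572  0.05388385]
pin-mid 0.09927400306583019 yaw -0.3924063580460363 yaw by tabs -0.40636292384627937 centre [ 0.54298651 -0.25224755  0.03363109]
[ 0.4013 -0.0611 -0.0564] [ 31.3 -33.3  24.  -39.4 -38.9  -6.4 -35.2   8.5]
[ 0.4024 -0.0599 -0.0346] [ 29.1 -34.2  26.3 -37.3 -37.9  -0.7 -36.4   3.6]
[[ 0.96   0.28  -0.   ]
 [ 0.28  -0.96   0.002]
 [ 0.    -0.002 -1.   ]]
```

The ring measurements match the given sizes: the tabs are 56 mm apart, 54 mm high, and 99 mm from the pin. The platter fit failed because I left out the crop's 300-row offset, so I'll redo it.

```bash
python3 - <<'E'
from h import *
q=400/140
ext=lambda p:np.r_[p.min(0),p.max(0)]
def circ(X,r):
    a=np.linspace(0,6.283,361);return np.c_[X[0]+r*np.cos(a),X[1]+r*np.sin(a),0*a+X[2]]
def fit(r,t,s):
    t=(np.array(t)-[0,300]*2)/q+[254,280]*2;s=(np.array(s)-[0,300]*2)/q+[190,235]*2
    f=lambda X:np.r_[ext(proj("top",circ(X,r)))-t,ext(proj("side",circ(X,r)))-s]
    o=least_squares(f,[.5,0,.035]);print(o.x.round(4),o.fun.round(1))
fit(.08,(69,309,331,577),(57,327,348,560))
fit(.0345,(143,385,258,505),(134,360,262,467))
c=np.array([.543,-.2522]);y=-.399
g=c+.053*np.array([-np.cos(y),-np.sin(y)]);print("grasp",g)
s=manip.state();R=Ro.from_quat(s["ee_rot"])
# tool y along ring y: either sign
for a in(0,np.pi):
    R2=Ro.from_matrix(np.array([[np.cos(y+a),np.sin(y+a),0],[np.sin(y+a),-np.cos(y+a),0],[0,0,-1]]))
    print((R.inv()*R2).as_rotvec())
print("tool-delta to above grasp (z .14)",R.inv().apply(np.r_[g,.14]-s["tcp_pos"]))
E
```

```text
[ 0.5338 -0.0073  0.0339] [-0.5 -0.4  0.3 -0.2 -0.7 -0.5  0.5  0.8]
[ 0.5327 -0.0076  0.0575] [-0.3 -0.1  0.6 -0.3 -0.4  0.8  0.  -0.7]
grasp [ 0.49416315 -0.23160965]
[-1.79781790e-03  4.01536379e-04  6.82748334e-01]
[-5.13772164e-04 -2.30033651e-03 -2.45884329e+00]
tool-delta to above grasp (z .14) [ 0.40946984 -0.2635881   0.08208782]
```
Turntable at (0.5332,-0.0074), height 0.034 ok.

Turntable axis is (0.533, -0.007), and the heights of 34 and 57 mm agree with the description. The ring centre is (0.543, -0.252) with yaw -0.40. Next I approach the ring.

The manual's scale: shifts go in shares of 62.5 mm and turns go in units of 0.2 rad. Converting my numbers, 0.051 m is 0.816, -0.033 m is -0.528.

Emit:
{"name": "pendant", "arguments": {"segments": [{"trans": [0.816, -0.528, 0.16]}, {"trans": [0.816, -0.528, 0.16]}, {"trans": [0.816, -0.528, 0.16]}, {"trans": [0.816, -0.528, 0.16]}, {"trans": [0.816, -0.528, 0.16]}, {"trans": [0.816, -0.528, 0.16]}, {"trans": [0.816, -0.528, 0.16]}, {"trans": [0.816, -0.528, 0.16]}], "aperture": 1.0}}

```text
t: 1.1
tcp_pos: [0.4936, -0.2305, 0.142]
ee_rot: [0.99, 0.141, -0.0, -0.0]
contact_force: [0.3, -0.1, -0.3]
width: 1.002
finger_force: 0.0
```

Emit:
{"name": "pendant", "arguments": {"segments": [{"rot": [0, 0, 0.855]}, {"rot": [0, 0, 0.855]}, {"rot": [0, 0, 0.855]}, {"rot": [0, 0, 0.85]}, {}, {}]}}

```text
t: 1.85
tcp_pos: [0.4926, -0.2322, 0.1423]
ee_rot: [0.98, -0.197, -0.0, -0.0]
contact_force: [-0.2, 0.4, 0.8]
width: 0.998
finger_force: 0.0
```

```bash
cat >> h.py <<'E'
def to(x,y,z,yaw):
    s=manip.state();R=Ro.from_quat(s["ee_rot"]);c,n=np.cos(yaw),np.sin(yaw)
    R2=Ro.from_matrix([[c,n,0],[n,-c,0],[0,0,-1]])
    print("tcp",s["tcp_pos"].round(4) if hasattr(s["tcp_pos"],"round") else s["tcp_pos"],"need",R.inv().apply(np.array([x,y,z])-s["tcp_pos"]).round(4),"rot",(R.inv()*R2).as_rotvec().round(4),"w",round(s["width"],3),"t",s["t"])
E
python3 -c "
from h import *
to(.4942,-.2316,.017,-.399)"
```

```text
tcp [ 0.4926 -0.2322  0.1423] need [ 0.0013 -0.0012  0.1253] rot [-0.0001  0.0004  0.003 ] w 0.998 t 1.85
```

Emit:
{"name": "pendant", "arguments": {"segments": [{"trans": [0.016, -0.016, 0.56]}, {"trans": [0, 0, 0.48]}, {"trans": [0, 0, 0.4]}, {"trans": [0, 0, 0.32]}, {"trans": [0, 0, 0.24]}, {}, {}]}}

```text
t: 2.72
tcp_pos: [0.4946, -0.2322, 0.0183]
ee_rot: [0.98, -0.198, 0.001, 0.0]
contact_force: [-0.4, 0.5, -0.2]
width: 1.001
finger_force: 0.0
```

```bash
python3 - <<'E'
from h import *
import cv2
to(.4942,-.2316,.017,-.399)
t=manip.camera("top")[:,:,::-1];s=manip.camera("side")[:,:,::-1]
R=lambda a:cv2.resize(a,(400,400),interpolation=cv2.INTER_CUBIC)
cv2.imwrite("pics/g1.png",np.hstack([R(t[255:405,380:530]),R(s[300:450,290:440])]))
E
```

```text
tcp [ 0.4946 -0.2322  0.0183] need [-0.0006 -0.0004  0.0013] rot [ 0.0002 -0.0012  0.0003] w 1.001 t 2.725
```

View pics/g1.png

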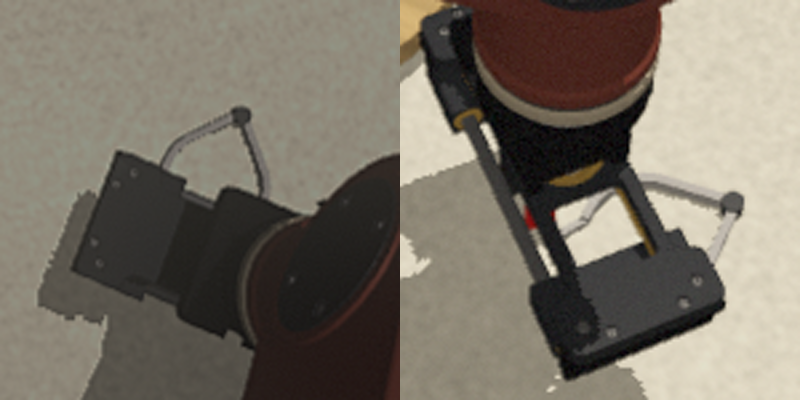

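The picture shows the fingers astride the tabs, with red visible just inside the far finger. The pin is still at about (470,298), so the ring hasn't moved. Closing now.

In the tool's units: 0.001 m is 0.016.

Emit:
{"name": "pendant", "arguments": {"segments": [{"trans": [0, 0, 0.016]}, {}, {}, {}, {}, {}, {}, {}], "aperture": 0.0}}

```text
t: 3.82
tcp_pos: [0.4941, -0.2318, 0.0166]
ee_rot: [0.98, -0.198, 0.0, 0.0]
contact_force: [-0.3, -0.4, 1.8]
width: 0.175
finger_force: 5.2
```

Emit:
{"name": "pendant", "arguments": {"segments": [{}, {}, {"trans": [0, 0, -0.16]}, {"trans": [0, 0, -0.48]}, {"trans": [0, 0, -0.64]}, {"trans": [0, 0, -0.32]}, {}, {}]}}

```text
t: 4.82
tcp_pos: [0.4935, -0.2314, 0.1156]
ee_rot: [0.98, -0.198, -0.001, -0.0]
contact_force: [0.7, 0.0, 0.3]
width: 0.11
finger_force: 30.0
```

```bash
python3 - <<'E'
from h import *
import cv2
to(.4942,-.2316,.117,-.399)
t=manip.camera("top")[:,:,::-1];s=manip.camera("side")[:,:,::-1]
R=lambda a:cv2.resize(a,(400,400),interpolation=cv2.INTER_CUBIC)
cv2.imwrite("pics/g2.png",np.hstack([R(t[255:405,380:530]),R(s[220:420,270:470])]))
E
```

```text
tcp [ 0.4935 -0.2314  0.1156] need [ 0.0008 -0.0001 -0.0014] rot [-0.0003  0.0013 -0.0002] w 0.11 t 4.825
```

View pics/g2.png

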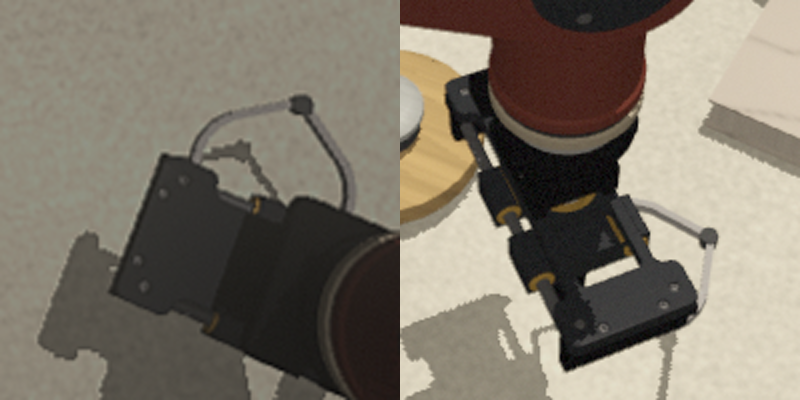

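The ring is lifted and spread, though the opening of 0.11 (9.6 mm) is less than the expected 14 mm. The pin is at (493.2,293.6) in the top view and (424.5,338) in the side view. I'll check the ring's pitch in the grip.

```bash
python3 - <<'E'
from h import *
p,e=tri(np.array([380+302/2.667,255+103/2.667]),np.array([270+309/2,338.]));print(p.round(4),e.round(2))
s=manip.state();R=Ro.from_quat(s["ee_rot"]);print("pin in tool",R.inv().apply(p-s["tcp_pos"]).round(4), s["tcp_pos"])
print("before", R.inv().apply(np.array([.5889,-.2712,.0134])-np.array([.4941,-.2318,.0166])).round(4))
t=manip.camera("top")[:,:,::-1];S=manip.camera("side")[:,:,::-1]
import cv2
cv2.imwrite("pics/g3.png",np.hstack([cv2.resize(t[280:340,440:520],(400,300),interpolation=2),cv2.resize(S[310:370,370:450],(400,300),interpolation=2)]))
E
```

```text
[ 0.5925 -0.2743  0.1073] 0.21
pin in tool [0.1084 0.0011 0.0074] [ 0.49311182 -0.23111691  0.11495364]
before [ 0.1027 -0.0005  0.0029]
```

View pics/g3.png

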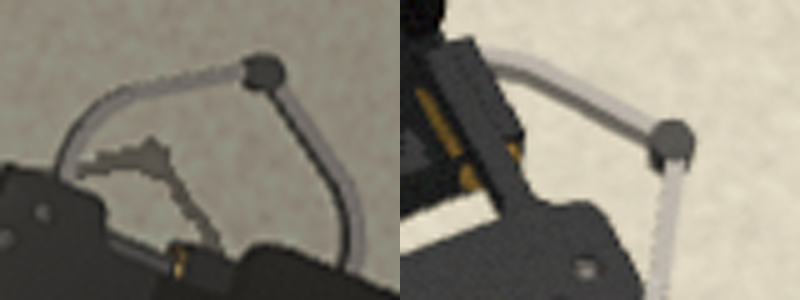

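The pin in the tool frame gives a ring centre about 58 mm ahead of the TCP, with a 2° droop at most. That leaves good margin. Working out the transfer.

```bash
python3 - <<'E'
from h import *
s=manip.state();R=Ro.from_quat(s["ee_rot"])
p=np.array([.5923,-.2743,.1073]);u=np.array([np.cos(-.3985),np.sin(-.3985)])
T=np.array([.5332,-.0074]);tgt=T+.0515*u
d=np.r_[tgt-p[:2],.012];print(tgt,d,R.inv().apply(d),s["tcp_pos"]+d)
E
```

```text
[ 0.58066467 -0.02738387] [-0.01163533  0.24691613  0.012     ] [-0.1067308  -0.22297985 -0.01163967] [0.48164406 0.0156336  0.12717685]
```

Emit:
{"name": "pendant", "arguments": {"segments": [{"trans": [0, 0, -0.192]}, {"trans": [-0.16, -0.32, 0]}, {"trans": [-0.32, -0.64, 0]}, {"trans": [-0.32, -0.72, 0]}, {"trans": [-0.32, -0.72, 0]}, {"trans": [-0.32, -0.64, 0]}, {"trans": [-0.208, -0.4, 0]}, {"trans": [-0.064, -0.128, 0]}, {}, {}]}}

```text
t: 6.28
tcp_pos: [0.4823, 0.0146, 0.1286]
ee_rot: [0.98, -0.199, 0.0, 0.0]
contact_force: [-0.1, 0.2, -0.7]
width: 0.115
finger_force: 30.0
```

```bash
python3 - <<'E'
from h import *
import cv2
to(.4816,.0156,.1272,-.3985)
t=manip.camera("top")[:,:,::-1];s=manip.camera("side")[:,:,::-1]
cv2.imwrite("pics/h1.png",np.hstack([cv2.resize(t[270:390,260:380],(400,400),interpolation=2),cv2.resize(s[180:300,200:320],(400,400),interpolation=2)]))
E
```

```text
tcp [0.4823 0.0146 0.1286] need [-0.001  -0.0007  0.0014] rot [ 0.0003 -0.0003 -0.0013] w 0.115 t 6.275
```

View pics/h1.png

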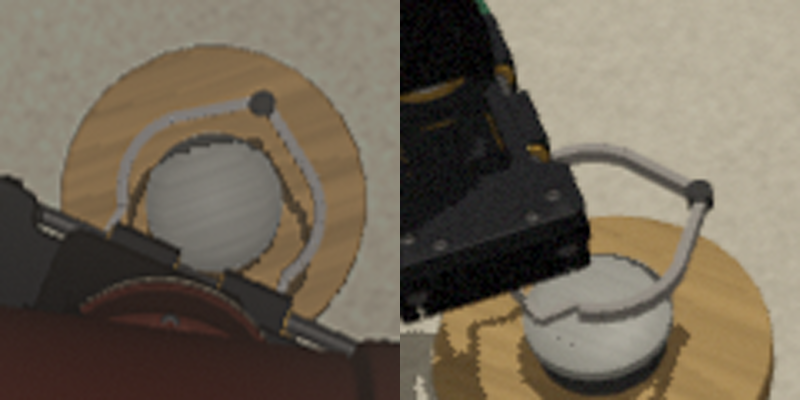

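The ring sits spread over the hub. The pin is at crop (262,102) in the top view and (300,190) in the side view. I'll measure it and check the bows against a model.

```bash
python3 - <<'E'
from h import *
k=400/120
p,e=tri(np.array([260+262/k,270+102/k]),np.array([200+300/k,180+190/k]));print(p.round(4),e.round(2))
s=manip.state();R=Ro.from_quat(s["ee_rot"]);print("pin in tool",R.inv().apply(p-s["tcp_pos"]).round(4))
# bow midline points read off crops, put on plane of ring mid-height, in ring axes about the hub
u=np.array([np.cos(-.3985),np.sin(-.3985)]);v=np.array([-u[1],u[0]])
T=np.array([.5332,-.0074]);z=p[2]-.004
for n,o,pts in(("top",(260,270),[(140,137),(126,170),(123,200),(305,165),(320,195),(315,235),(295,270)]),("side",(200,180),[(160,155),(200,152),(290,230),(270,280),(240,305),(200,315)])):
    for q in pts:
        w=ray(n,np.array(o)+np.array(q)/k,z)[:2]-T;print(n,q,(1000*w@u).round(1),(1000*w@v).round(1))
E
```

```text
[ 0.5814 -0.0289  0.1211] 0.23
pin in tool [0.1082 0.0012 0.0075]
top (140, 137) 15.5 44.9
top (126, 170) -0.9 44.9
top (123, 200) -14.0 40.7
top (305, 165) 33.6 -30.7
top (320, 195) 23.6 -42.3
top (315, 235) 5.9 -47.1
top (295, 270) -12.3 -44.6
side (160, 155) 3.2 46.5
side (200, 152) 20.4 41.2
side (290, 230) 42.1 -17.9
side (270, 280) 24.7 -40.8
side (240, 305) 8.4 -48.6
side (200, 315) -8.9 -47.1
```

The bows span +45/-48 mm about the hub, so I shift by about 1 mm and lower.

In the tool's units: -0.0011 m is -0.0176, 0.01 m is 0.16.

Emit:
{"name": "pendant", "arguments": {"segments": [{"trans": [-0.0208, -0.0176, 0]}, {"trans": [0, 0, 0.16]}, {"trans": [0, 0, 0.16]}, {"trans": [0, 0, 0.16]}, {"trans": [0, 0, 0.16]}, {}, {}]}}

```text
t: 7.25
tcp_pos: [0.4816, 0.0168, 0.0886]
ee_rot: [0.98, -0.198, 0.0, -0.0]
contact_force: [0.4, -0.2, -1.1]
width: 0.114
finger_force: 30.0
```

Emit:
{"name": "pendant", "arguments": {"segments": [{"trans": [0, 0, 0.16]}, {"trans": [0, 0, 0.16]}, {"trans": [0, 0, 0.128]}, {}, {}]}}

```text
t: 7.88
tcp_pos: [0.4815, 0.0168, 0.0606]
ee_rot: [0.98, -0.198, 0.0, -0.0]
contact_force: [0.0, 0.3, -0.2]
width: 0.112
finger_force: 30.0
```

```bash
python3 - <<'E'
from h import *
import cv2
to(.4823-.0008,.0146+.0015,.0586,-.3985)
t=manip.camera("top")[:,:,::-1];s=manip.camera("side")[:,:,::-1]
cv2.imwrite("pics/h2.png",np.hstack([cv2.resize(t[270:390,260:380],(400,400),interpolation=2),cv2.resize(s[200:320,200:320],(400,400),interpolation=2)]))
E
```

```text
tcp [0.4815 0.0168 0.0606] need [0.0003 0.0006 0.002 ] rot [-0.     -0.0001 -0.0007] w 0.112 t 7.875
```

View pics/h2.png

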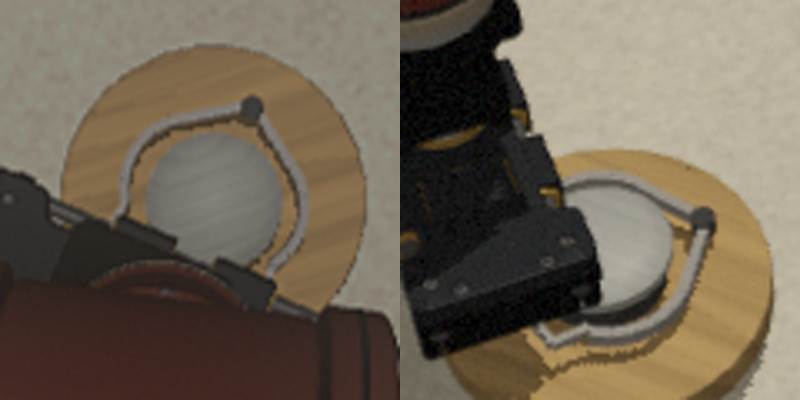

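The ring is around the hub and below the collar, with no contact forces. I lower the last 3 mm and release.

Emit:
{"name": "pendant", "arguments": {"segments": [{"trans": [0, 0, 0.048]}, {}]}}

```text
t: 8.22
tcp_pos: [0.4812, 0.0168, 0.0574]
ee_rot: [0.98, -0.198, -0.0, 0.0]
contact_force: [0.0, 0.9, -0.5]
width: 0.11
finger_force: 30.0
```

Emit:
{"name": "pendant", "arguments": {"segments": [{}, {}, {}, {}, {}, {}, {}, {}], "aperture": 1.0}}

```text
t: 9.22
tcp_pos: [0.4813, 0.0169, 0.0575]
ee_rot: [0.98, -0.198, -0.0, -0.0]
contact_force: [0.1, 0.3, 0.4]
width: 0.934
finger_force: 0.0
```

Emit:
{"name": "pendant", "arguments": {"segments": [{}, {"trans": [0, 0, -0.16]}, {"trans": [0, 0, -0.48]}, {"trans": [0, 0, -0.64]}, {"trans": [0, 0, -0.64]}, {"trans": [-0.96, 0, 0]}, {"trans": [-0.64, 0, 0]}, {}]}}

```text
t: 10.22
tcp_pos: [0.3877, 0.0565, 0.178]
ee_rot: [0.98, -0.197, 0.0, -0.0]
contact_force: [0.2, 0.5, -0.5]
width: 1.001
finger_force: 0.0
```

```bash
python3 - <<'E'
from h import *
import cv2
t=manip.camera("top")[:,:,::-1];s=manip.camera("side")[:,:,::-1]
cv2.imwrite("pics/h3.png",np.hstack([cv2.resize(t[270:390,260:380],(400,400),interpolation=2),cv2.resize(s[210:330,190:310],(400,400),interpolation=2)]))
E
```

```text
(no output)
```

View pics/h3.png

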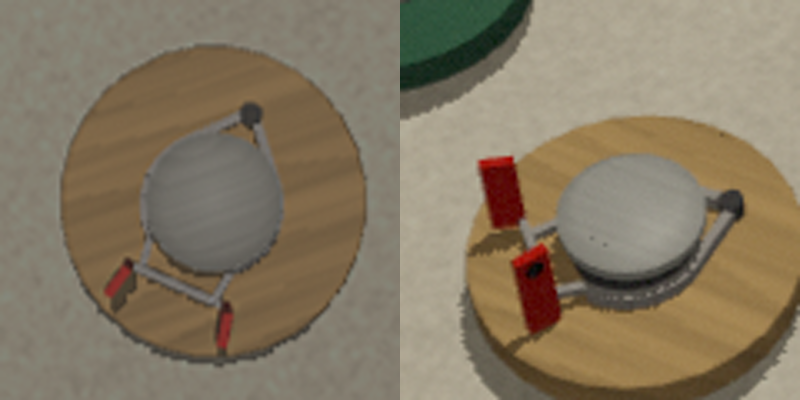

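The ring is closed in the groove and lies flat on the platter. The pin is at crop (251,113), and the tabs are spread again as on the green turntable. The arm is clear, so I hand in.

```bash
python3 -c "
from workcell import manip
print(manip.job_done())"
```

```text
the job is handed in; nothing more can be done
None
```

The ring is fitted on the bare turntable: in the last pictures it is closed and flat in the hub's groove. The arm was clear and never went near the snowman; I handed the job in at about 10 s, and the hand-in gave no verdict.

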